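# Raise the document camera over the notebook and hold it up

### The arm

A 6-joint arm with a two-finger parallel gripper is mounted at the origin on the work surface; the furniture and walls round the work are solid. World frame = base frame: x ahead of the robot, y to its left, z up, the work surface at z = 0. Lengths are in m, angles in degrees, forces in N, time in s.
With the tool pointing down it reaches from about 0.4 to 0.825 m from the base axis. Payload 7 kg.
Tool frame: the origin (TCP) lies at the very end of the fingers, on their centre line; the grasp point (between the pads) lies 19 mm behind it; z points along the fingers, y is the line along which they close (so a half turn about z gives the same grasp; the last joint's range is limited). The gripper opens to 88 mm and grips with 3 to 60 N. Pads are 19 mm wide; open, the fingers measure 130 mm over their backs; the gripper's body (78 mm by 193 mm) begins 47 mm behind the grasp point.
Start: joints at [80.506, 20.546, 0.682, 0, -70.136, -16.507], TCP at [0.296, 0.607, 0.227] pointing down, gripper open.
Joint ranges: [-176.03, 176.03], [-82.01, 121.73], [-58.28, 71.71], [-173.87, 95.51], [-174.79, -0.11], [-173.66, 173.66]. Speed limits (degrees/s): [136.94, 136.94, 172.46, 180, 180, 180].

### API

Orientations are given as [roll, pitch, yaw] about the fixed x, y, z axes, in that order (R = Rz(yaw) Ry(pitch) Rx(roll)).
In Python, from plant import get_state, capture, close_job, regions_of gives the robot as it stands.
- The arm moves only by the tool jog_arm, never from a script. Its argument "moves" is a list of rows, each a list of 3 entries, a list of its own where there are three numbers: the shift along the tool's x, y, z in cm, then the turn about the tool's z in degrees, then the finger opening in cm, from 0 to 8.76. A call has 1 to 12 rows; each row shifts and turns the commanded pose from where the row before left it, along the tool's axes as they then stand; what a row does not reach is not made up. A row lasts 1/8 s, in which the tool goes at most 62.5 mm and 10.7 degrees, less where a joint would pass 70% of its speed; a pose out of reach is approached as far as the arm can. A call is refused whole if a number of a shift passes 6.25 or a number of a turn 10.7, either way. A call with a gripper value outside its range is refused whole. The fingers move at their own pace and stop on an object; "newtons" is the grip in N (left out, the last holds). Time passes only in rows, so rows that do not move let the fingers close. It gives the time, the measured TCP pose, the force, the opening and the grip force at its end, in the units of the state.
- get_state(): the state, without advancing time (a new reading comes with each control period).
- capture(name): name is "side" or "top"; returns a dict with "pixels" (400x640x3 uint8, blue, green, red), "mtx" (3x3 intrinsics, pixels), "world_from_camera" (4x4, takes a point from camera to world coordinates). Camera axes: x right, y down, z forward; pixel columns grow to the right and rows downward; lengths in m; the calibration is good to about 2 mm. A picture is of the moment at which its call begins. There is no depth.
- close_job(): hands the job in; it is judged then, once.
Trained networks look in a picture, given as the dict that the camera call returned (one of the last four; its "shot" number tells which), for a name from the list of things; names that differ only in an ending like _2 or _b are one class to them, and where a whole thing is asked for, a point or a joint stands for the part that bears it (a point fixed in the world has none). Each returns a list of dicts, best first, with "confidence" (0 to 1); they miss things now and then, are a little off and sometimes report something else, mostly with a low value. They report only what shows in the picture. A call takes as long as a camera call.
- regions_of(picture, thing): "pixels" (400x640 bool, what is visible of it) and "pixel" ([column, row] in pixels, amid what is visible of it).
The state is a dict: "time_s": time; "joints": joint angles; "qd": joint speeds; "joint_torque": joint torques, N m; "tcp_pos": TCP position; "eef_rot": TCP orientation; "contact_force": force on the tool from outside, world axes, zero at the start; "moment": the same for the moment, N m; "gripper_width": finger opening in m; "gripper_force": force on a finger pad.
Only numpy, scipy, OpenCV 4.12 (cv2) and the standard library are available. Lean on these libraries where they do the work, as an engineer would, in place of code of your own. Each camera call takes 0.05 s, during which the arm holds its last target. There are 200 camera calls.

### The job

I want to photograph the notebook that lies beside the document camera, whose head is swung aside and latched down on its column. Squeeze the two red release paddles, turn the head so that the lens is right over the middle of the notebook, and draw the telescopic column up past its first stop to its second, fully out. It sinks if let go, so finish still holding the head up there, steady, while I tighten the collars, and do not disturb the notebook or the small things round it.

Things in the scene. Friction and masses are not known exactly. Their poses are not given: they have to be found in the camera images.
- stand_foot: document camera's round grey foot, fixed to the desk, 120 mm across, 19 mm high; origin on the desk under its centre. The upright column stands on its centre, z up
- swivel (a joint): rotation of column and camera head together about the vertical column axis, rad, counter-clockwise from above positive, -1.6 to 1.6; turns easily (about 0.05 N m) and stays where left; can be turned latched or not, at any height
- lower_section (a joint): how far the thicker lower tube of the telescope is drawn up out of the column, 0 (home) to 0.055 m (its stop). Stiffer than the upper one, so it normally comes out second
- upper_section (a joint): how far the thinner upper tube, which carries the camera head, is drawn up out of the lower tube, 0 (home) to 0.055 m (its stop). First stop: this one out; second stop: both out, head 110 mm higher than at the start. Lifting takes about 4 N for the upper, 6 N for the lower tube; both sink back under the head's weight (0.3 kg) if let go
- camera_head: black upright grip block on top of the column, 34 mm (its x) by 36 mm (its y), flat top 185 mm above the desk when down; a grey bar from its foot along its -x (bar's top 127 mm above the desk when down) carries the camera. Origin on the column axis, 158 mm below point release (at desk height when down); z up, x and y turn with the swivel
- release (a point): point on the column axis midway between the two red release paddles, 158 mm above the desk when the head is down and 27 mm below the top of the block. Grip here, fingers closing along camera_head's y, one on each paddle; the ribbed part of the paddles reaches from 20 mm below to 18 mm above this point
- release_left (a joint): inward travel of the red paddle on the block's +y face, 14 mm wide; 0 as it stands, 0.0055 m flush with the block. The paddles' outer faces are 47 mm apart, 36 mm when squeezed flush; springs of 3 N rising to 6 N each push them out. Hooks on their legs keep the head latched down unless both paddles are in by 4 mm or more; pulling unsqueezed does nothing. They rise with the head
- release_right (a joint): the same for the like paddle on the block's -y face. Both paddles have five black ribs and stand on steel legs whose hooks catch under two lips on the column; if the head is let go while up it sinks until the hooks rest on those lips, 13 mm above home, and can be drawn up again from there
- lens (a point): the camera's downward looking lens, on the bar's end, 175 mm from the column axis along camera_head's -x, 100 mm above the desk when down
- notebook_middle (a point): centre of the top cover of a closed notebook with dark mottled cover, 137 x 206 x 24 mm, lying flat and loose about 175 mm (within 10 mm) from the column axis; point is 24 mm above the desk
- pen (a point): dark fountain pen, 136 mm long, 13 mm thick, lying near the notebook; centre
- compass (a point): brass pocket compass, 53 mm across, 15 mm high; centre
- ink (a point): ink bottle, 62 mm across, 60 mm high; centre
- case (a point): dark red leather card case, 65 x 92 x 24 mm, lying flat; centre

How it is judged (in metres and radians):
At the end, for the whole second after the job is handed in: Both telescope sections are out to within 5 mm of their stops, the lens is within 30 mm (horizontally) of the notebook's middle, and the fingers still hold the camera head (over 2 N), at rest (under 20 mm/s) (value of joint each of upper_section, lower_section above 0.05 m and horizontal distance between lens and notebook_middle below 0.03 m and contact force between the fingers and camera_head above 2 N and linear speed of camera_head below 0.02 m/s); the arm keeps its last pose, push and grip.
It fails at once if the notebook is shifted more than 20 mm (distance of notebook_middle from where it was at the start of the episode above 0.02 m).
It fails at once if the pen, compass, ink bottle or card case is shifted more than 20 mm (distance of any of pen, compass, ink, case from where it was at the start of the episode above 0.02 m).
It also fails if it takes over 35 s, if anything falls off the work surface, if the arm or the gripper's body presses on something with over 40 N, if the wrist force passes 120 N, or if a joint passes its speed limit or range.

## Working session

There is one attempt and no reset: what is moved stays moved. The work goes in short steps, Python scripts to look and compute and a tool call to move; the robot and the scene stay as the last step left them, time stands still between calls to the robot, and variables do not carry over. Pictures are saved under pics/ and viewed, at most 10 in all, crops included, and the job is handed in when it is done.

Besides the shell and the picture viewer there is one more tool, called after ">>>" by a JSON object that holds its "name" and its "arguments". jog_arm: Moves the arm, as the interface text tells. Its arguments: {"type":"object","properties":{"moves":{"type":"array"},"newtons":{"type":"number"}},"required":["moves"]}

```bash
mkdir -p pics
cat > h.py <<'E'
import numpy as np, cv2
from plant import get_state, capture, close_job, regions_of
def ray(c,px):
    M=c["world_from_camera"]; d=M[:3,:3]@np.linalg.inv(c["mtx"])@np.array([px[0],px[1],1.]); return M[:3,3],d
def onz(c,px,z):
    o,d=ray(c,px); return o+d*(z-o[2])/d[2]
def proj(c,p):
    q=np.linalg.inv(c["world_from_camera"])@np.append(p,1); u=c["mtx"]@q[:3]; return u[:2]/u[2]
E
python3 - <<'E'
from h import *
s=get_state(); print({k:np.round(v,3).tolist() for k,v in s.items()})
t=capture("top"); d=capture("side")
cv2.imwrite("pics/top0.png",t["pixels"]); cv2.imwrite("pics/side0.png",d["pixels"])
for c,n in((t,"top"),(d,"side")):
    print(n,np.round(c["world_from_camera"],3).tolist(),c["mtx"].tolist())
    for th,z in(("stand_foot",.015),("camera_head",.15),("release_left",.158),("release_right",.158),("lens",.11),("notebook_middle",.024),("pen",.006),("compass",.015),("ink",.06),("case",.024)):
        for r in regions_of(c,th)[:2]:
            ys,xs=np.nonzero(r["pixels"])
            print(th,round(r["confidence"],2),np.round(r["pixel"]),len(xs),(xs.min(),xs.max(),ys.min(),ys.max()) if len(xs) else "",np.round(onz(c,r["pixel"],z),3))
E
```

```text
{'time_s': 0.0, 'joints': [80.507, 20.592, 0.636, -0.021, -70.136, -16.507], 'qd': [0.052, -0.024, -0.126, -0.021, -0.024, -0.079], 'joint_torque': [-0.001, -58.272, 29.306, 6.997, 0.007, -0.0], 'tcp_pos': [0.296, 0.606, 0.226], 'eef_rot': [179.906, -0.007, -26.007], 'contact_force': [-0.356, 0.255, -0.834], 'moment': [-0.008, 0.009, 0.073], 'gripper_force': 0.0, 'gripper_width': 0.088}
top [[-0.019, -0.992, 0.129, 0.408], [-1.0, 0.017, -0.019, -0.018], [0.017, -0.129, -0.992, 1.209], [0.0, 0.0, 0.0, 1.0]] [[510.8002190795919, 0.0, 316.9653512699674], [0.0, 510.8002190795919, 208.92826259444132], [0.0, 0.0, 1.0]]
stand_foot 0.7 [310. 195.] 2772 (np.int64(278), np.int64(359), np.int64(162), np.int64(259)) [ 0.597 -0.024  0.015]
stand_foot 0.33 [327. 214.] 1304 (np.int64(292), np.int64(358), np.int64(163), np.int64(259)) [ 0.552 -0.065  0.015]
camera_head 0.87 [322. 208.] 1498 (np.int64(292), np.int64(359), np.int64(162), np.int64(259)) [ 0.549 -0.048  0.15 ]
release_left 0.73 [325. 213.] 1315 (np.int64(292), np.int64(358), np.int64(164), np.int64(259)) [ 0.536 -0.055  0.158]
release_r
[... 1900 characters left out ...]
, np.int64(288)) [ 0.441 -0.051  0.024]
notebook_middle 0.51 [321. 195.] 454 (np.int64(310), np.int64(333), np.int64(181), np.int64(209)) [0.586 0.113 0.024]
pen 0.73 [272. 191.] 166 (np.int64(267), np.int64(272), np.int64(177), np.int64(210)) [0.469 0.168 0.006]
compass 0.57 [300. 314.] 518 (np.int64(286), np.int64(311), np.int64(301), np.int64(324)) [ 0.484 -0.216  0.015]
ink 0.6 [321. 195.] 462 (np.int64(310), np.int64(333), np.int64(181), np.int64(208)) [0.58  0.074 0.06 ]
case 0.55 [378. 280.] 1233 (np.int64(359), np.int64(397), np.int64(258), np.int64(299)) [ 0.655 -0.167  0.024]
case 0.46 [335. 225.] 3493 (np.int64(269), np.int64(369), np.int64(168), np.int64(253)) [0.599 0.006 0.024]
```

View pics/top0.png

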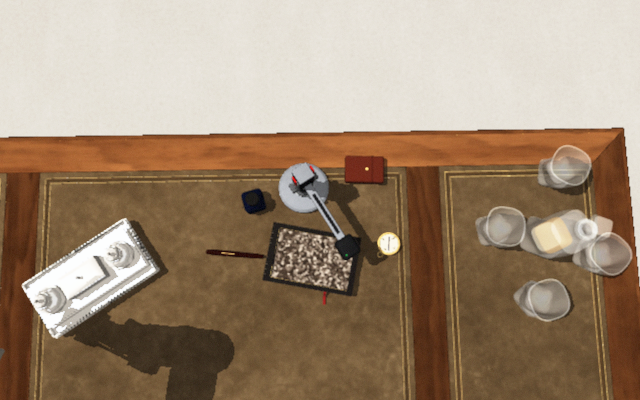

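View pics/side0.png

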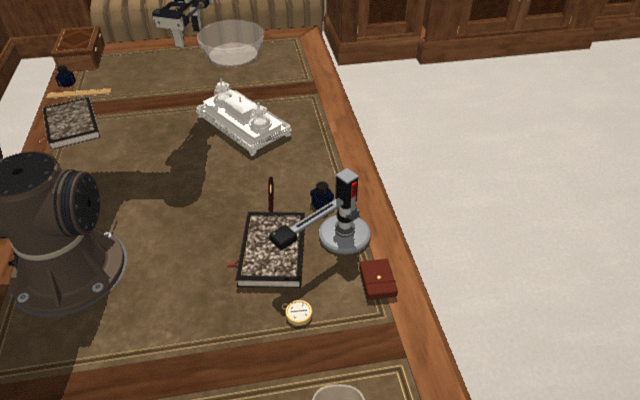

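The top view shows the foot near (304,188), the camera end at (347,246) over the notebook's right end, and the notebook centre near (311,259). The side view shows the grip block at (346,190) with a red paddle on it. I'll zoom in next.

Run:
```python
from h import *
a=cv2.imread("pics/top0.png")[150:300,255:405]; b=cv2.imread("pics/side0.png")[155:305,225:375]
o=np.hstack([cv2.resize(x,(400,400),interpolation=cv2.INTER_CUBIC)for x in(a,b)])
o2=np.hstack([cv2.resize(a[5:65,20:80],(400,200*2),interpolation=cv2.INTER_CUBIC),cv2.resize(b[5:105,90:150][:60],(400,400),interpolation=cv2.INTER_CUBIC)])
cv2.imwrite("pics/z0.png",o); cv2.imwrite("pics/z1.png",o2)
```

```text
(no output)
```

View pics/z0.png

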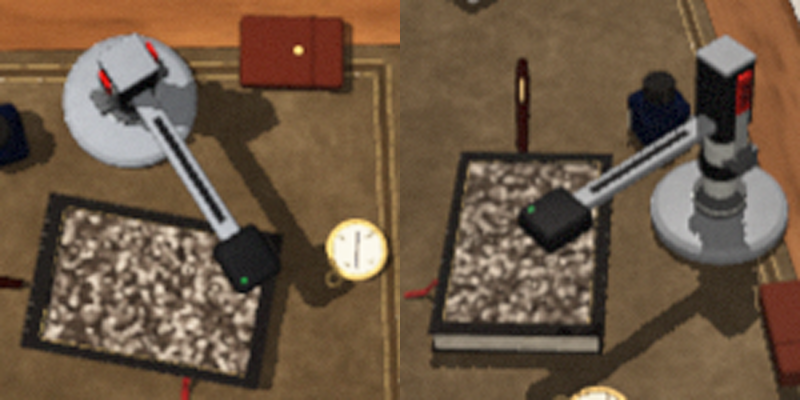

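View pics/z1.png

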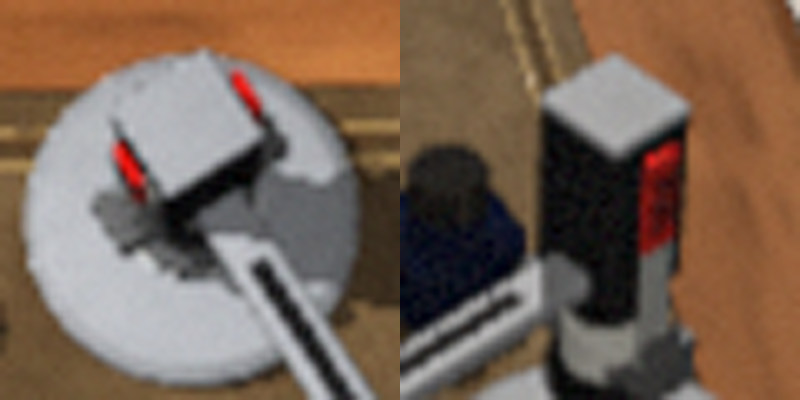

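Zooms (top left/side right): block top centred at top px (303.0,173.6) and side px (347.5,175.5). The foot circle is centred at (303.8,187.5), the bar runs to the camera housing at (347,247), and one red paddle shows on each side of the block.

Run:
```python
from h import *
t=capture("top"); d=capture("side")
T=lambda u,v:(254.8+u/2.667,149.8+v/2.667)   # z0 top
S=lambda u,v:(224.8+(u-400)/2.667,154.8+v/2.667)
T1=lambda u,v:(274.6+u/6.667,154.6+v/6.667); S1=lambda u,v:(314.6+(u-400)/6.667,159.6+v/6.667)
f=lambda *a:print(a[0],np.round(onz(*a[1:]),4))
f("blocktopT",t,T1(187,124),.185); f("blocktopS",d,S1(617,104),.185)
f("footT",t,T(130,100.5),.019); f("footS",d,S(719,205),.019)
tc=[onz(t,T1(*p),.185)for p in((205,50),(112,122),(168,195),(262,130))]
sc=[onz(d,S1(*p),.185)for p in((617,52),(545,98),(617,157),(690,105))]
for c in(tc,sc):
    print(np.round(c,3)[:,:2].tolist(),[np.round([np.linalg.norm(c[i]-c[i-1])*1e3,np.degrees(np.arctan2(*(c[i]-c[i-1])[1::-1]))],1).tolist() for i in range(4)])
for n,a,b in(("slotT",onz(t,T(155,118),.127),onz(t,T(222,228),.127)),("slotS",onz(d,S(592,192),.127),onz(d,S(672,144),.127))):
    print(n,np.round(a,3),np.round(b,3),np.degrees(np.arctan2(*(b-a)[1::-1])))
for z in(.11,.127,.14): f("cam",t,T(246,258),z); f("camS",d,S(556,217),z)
nt=[onz(t,T(*p),.024)for p in((52,195),(283,236),(257,385),(22,345))]
ns=[onz(d,S(*p),.024)for p in((461,153),(612,155),(602,334),(431,333))]
for c in(nt,ns): print("nb",np.round(np.mean(c,0),4),[np.round([np.linalg.norm(c[i]-c[i-1])*1e3,np.degrees(np.arctan2(*(c[i]-c[i-1])[1::-1]))],1).tolist() for i in range(4)])
```

```text
blocktopT [ 0.6151 -0.0094  0.185 ]
blocktopS [ 0.619  -0.0105  0.185 ]
footT [ 0.6143 -0.0097  0.019 ]
footS [ 0.6175 -0.0149  0.019 ]
[[0.638, -0.015], [0.616, 0.013], [0.593, -0.003], [0.613, -0.032]] [[30.4, 34.0], [36.2, 127.4], [28.4, -143.8], [35.1, -55.8]]
[[0.625, 0.014], [0.597, -0.004], [0.614, -0.035], [0.641, -0.015]] [[34.0, 119.6], [32.5, -146.3], [35.4, -62.9], [34.2, 35.8]]
slotT [ 0.581 -0.03   0.127] [ 0.492 -0.082  0.127] -149.98995519572745
slotS [ 0.5   -0.084  0.127] [ 0.57  -0.043  0.127] 30.269106338524757
cam [ 0.4682 -0.1017  0.11  ]
camS [ 0.4713 -0.0886  0.11  ]
cam [ 0.4673 -0.1004  0.127 ]
camS [ 0.4701 -0.1045  0.127 ]
cam [ 0.4666 -0.0994  0.14  ]
camS [ 0.4692 -0.1166  0.14  ]
nb [ 0.447  -0.0274  0.024 ] [[131.9, -11.8], [204.6, -101.1], [130.4, 168.4], [204.9, 79.3]]
nb [ 0.4501 -0.0279  0.024 ] [[201.9, 79.0], [134.9, -11.4], [200.1, -101.2], [134.3, 169.3]]
```

Both cameras agree. The column axis is at about (0.616, -0.010), the head yaw is about 31°, and the notebook middle is at (0.4485, -0.0277), so the head must turn by about -25°. First I'll turn the tool and raise it, then travel over.

>>> {"name": "jog_arm", "arguments": {"moves": [[[0, 0, -0.3], 10.25, 8.7], [[0, 0, -0.3], 10.25, 8.7], [[0, 0, -0.3], 10.25, 8.7], [[0, 0, -0.3], 10.25, 8.7], [[0, 0, -0.3], 10.25, 8.7], [[0, 0, -0.3], 10.25, 8.7], [[0, 0, -0.3], 10.25, 8.7], [[0, 0, -0.3], 10.25, 8.7], [[0, 0, -0.3], 10.25, 8.7], [[0, 0, -0.3], 10.25, 8.7], [[0, 0, -0.3], 10.25, 8.7], [[0, 0, -0.3], 10.25, 8.7]]}}

```text
time_s: 2.7
tcp_pos: [0.2959, 0.6066, 0.2627]
eef_rot: [-180.0, -0.0, -149.3]
contact_force: [0.1, 0.7, 0.1]
gripper_width: 0.0868
gripper_force: 0.0
```

>>> {"name": "jog_arm", "arguments": {"moves": [[[0, -4, 0], 0, 8.7], [[0.4, -6, 0], 0, 8.7], [[0.4, -6, 0], 0, 8.7], [[0.4, -6, 0], 0, 8.7], [[0.4, -6, 0], 0, 8.7], [[0.4, -6, 0], 0, 8.7], [[0.4, -6, 0], 0, 8.7], [[0.4, -6, 0], 0, 8.7], [[0.4, -6, 0], 0, 8.7], [[0.4, -6, 0], 0, 8.7], [[0.4, -6, 0], 0, 8.7], [[0, 0, 0], 0, 8.7]]}}

```text
time_s: 4.2
tcp_pos: [0.5923, 0.0338, 0.262]
eef_rot: [-180.0, -0.1, -149.3]
contact_force: [-0.5, 0.8, 0.0]
gripper_width: 0.0869
gripper_force: 0.0
```

>>> {"name": "jog_arm", "arguments": {"moves": [[[0.2, -2.5, 0], 0, 8.7], [[0, -2.5, 0], 0, 8.7], [[0, 0, 2], 0, 8.7], [[0, 0, 1.5], 0, 8.7], [[0, 0, 0], 0, 8.7]]}}

```text
time_s: 4.82
tcp_pos: [0.6143, -0.0059, 0.2263]
eef_rot: [180.0, -0.1, -149.0]
contact_force: [-0.5, -0.2, 0.4]
gripper_width: 0.087
gripper_force: 0.0
```

Run:
```python
from h import *
t=capture("top"); d=capture("side"); print(get_state()["tcp_pos"])
a=t["pixels"][120:220,250:350]; b=d["pixels"][100:250,270:420]
o=np.hstack([cv2.resize(x,(400,400),interpolation=cv2.INTER_CUBIC)for x in(a,b)])
cv2.imwrite("pics/z2.png",o)
```

```text
[ 0.61541232 -0.00591958  0.22804905]
```

View pics/z2.png

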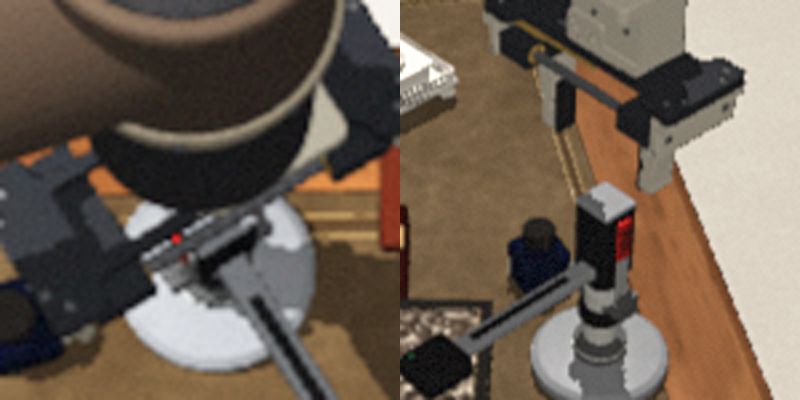

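Fingers straddle the block (top: block at (215,235), side: fingers at (563,120) and (655,180) either side of the block). I'll correct slightly and descend.

>>> {"name": "jog_arm", "arguments": {"moves": [[[0.2, -0.4, 0], 0, 8.7], [[0, 0, 2], 0, 8.7], [[0, 0, 2], 0, 8.7], [[0, 0, 2], 0, 8.7], [[0, 0, 2], 0, 8.7], [[0, 0, 0.8], 0, 8.7], [[0, 0, 0], 0, 8.7]]}}

```text
time_s: 5.8
tcp_pos: [0.6157, -0.011, 0.1397]
eef_rot: [-180.0, -0.0, -149.0]
contact_force: [-0.4, -0.8, 1.1]
gripper_width: 0.0872
gripper_force: 0.0
```

>>> {"name": "jog_arm", "arguments": {"moves": [[[0, 0, 0], 0, 6.5], [[0, 0, 0], 0, 5.4], [[0, 0, 0], 0, 5.0], [[0, 0, 0], 0, 4.8]], "newtons": 10}}

```text
time_s: 6.3
tcp_pos: [0.6157, -0.0109, 0.1398]
eef_rot: [-180.0, 0.0, -149.0]
contact_force: [-0.5, -0.3, 0.8]
gripper_width: 0.0527
gripper_force: 0.0
```

>>> {"name": "jog_arm", "arguments": {"moves": [[[0, 0, 0], 0, 4.6], [[0, 0, 0], 0, 4.2], [[0, 0, 0], 0, 3.8], [[0, 0, 0], 0, 3.4], [[0, 0, 0], 0, 3.0], [[0, 0, 0], 0, 3.0]], "newtons": 35}}

```text
time_s: 7.05
tcp_pos: [0.6156, -0.0106, 0.1397]
eef_rot: [180.0, 0.0, -149.0]
contact_force: [-3.1, 3.0, 4.1]
gripper_width: 0.0354
gripper_force: 35.0
```

Both paddles are in flush (35.4 mm). Turning the head by 25° now.

>>> {"name": "jog_arm", "arguments": {"moves": [[[0, 0, 0], 2.5, 3.0], [[0, 0, 0], 5, 3.0], [[0, 0, 0], 5, 3.0], [[0, 0, 0], 5, 3.0], [[0, 0, 0], 5, 3.0], [[0, 0, 0], 2.5, 3.0], [[0, 0, 0], 0, 3.0]]}}

```text
time_s: 7.92
tcp_pos: [0.6155, -0.0103, 0.1397]
eef_rot: [180.0, 0.0, -174.0]
contact_force: [-2.8, 4.3, 5.2]
gripper_width: 0.0356
gripper_force: 35.0
```

Run:
```python
from h import *
t=capture("top"); d=capture("side"); s=get_state();print(s["contact_force"],s["moment"],s["eef_rot"],s["gripper_width"])
o=np.hstack([cv2.resize(x,(400,400),interpolation=cv2.INTER_CUBIC)for x in(t["pixels"][150:300,255:405],d["pixels"][155:305,225:375])])
cv2.imwrite("pics/z3.png",o)
```

```text
[-4.37628942  4.76718925  5.17162062] [ 2.05046926  1.16265481 -0.03418454] [ 1.79956580e+02  5.00323742e-03 -1.74006589e+02] 0.03557087178399153
```

View pics/z3.png

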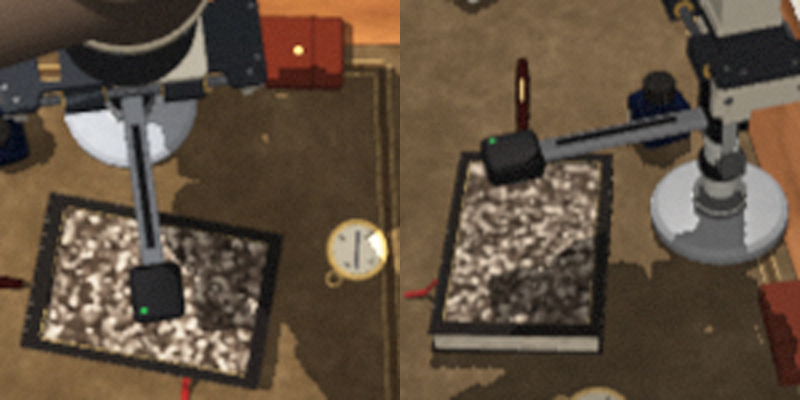

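The camera housing at (157,291) is over the notebook's middle. I'll ease the side load a little and lift.

>>> {"name": "jog_arm", "arguments": {"moves": [[[0.05, 0.1, 0], 0, 3.0], [[0, 0, -0.5], 0, 3.0], [[0, 0, -1], 0, 3.0], [[0, 0, -1], 0, 3.0], [[0, 0, -1], 0, 3.0], [[0, 0, -1], 0, 3.0], [[0, 0, 0], 0, 3.0]]}}

```text
time_s: 8.9
tcp_pos: [0.615, -0.01, 0.1857]
eef_rot: [180.0, 0.0, -174.0]
contact_force: [-0.7, 1.7, -1.5]
gripper_width: 0.0356
gripper_force: 35.0
```

>>> {"name": "jog_arm", "arguments": {"moves": [[[0, 0, -1], 0, 3.0], [[0, 0, -1], 0, 3.0], [[0, 0, -1], 0, 3.0], [[0, 0, -1], 0, 3.0], [[0, 0, -1], 0, 3.0], [[0, 0, -1], 0, 3.0], [[0, 0, 0], 0, 3.0]]}}

```text
time_s: 9.78
tcp_pos: [0.6151, -0.01, 0.2458]
eef_rot: [-180.0, 0.1, -174.0]
contact_force: [-1.2, 2.3, -1.9]
gripper_width: 0.0358
gripper_force: 35.0
```

>>> {"name": "jog_arm", "arguments": {"moves": [[[0, 0, -0.2], 0, 3.0], [[0, 0, -0.1], 0, 3.0], [[0, 0, -0.1], 0, 3.0], [[0, 0, 0], 0, 3.0]]}}

```text
time_s: 10.28
tcp_pos: [0.615, -0.01, 0.2484]
eef_rot: [-180.0, -0.0, -174.0]
contact_force: [0.4, 0.6, -4.9]
gripper_width: 0.0363
gripper_force: 35.0
```

Run:
```python
from h import *
t=capture("top"); d=capture("side"); s=get_state();print(s["contact_force"],s["tcp_pos"],s["gripper_width"])
ax=np.array([.6155,-.0105]);h=.11
for r in regions_of(t,"notebook_middle")[:1]+regions_of(d,"notebook_middle")[:1]: print(r["pixel"],r["confidence"])
P=np.array([.6155-.175*np.cos(np.radians(5.8)),-.0105-.175*np.sin(np.radians(5.8)),.1+h]); print("expected lens",P,"px T",proj(t,P),"S",proj(d,P))
T=t["pixels"][150:300,255:405].copy();D=d["pixels"][105:255,225:375].copy()
for im,c,o in((T,t,(255,150)),(D,d,(225,105))):
    cv2.circle(im,tuple(int(v) for v in np.round(proj(c,P)-o)),1,(255,0,255),-1)
o=np.hstack([cv2.resize(x,(400,400),interpolation=cv2.INTER_CUBIC)for x in(T,D)])
cv2.imwrite("pics/z4.png",o)
```

```text
[ 0.2681536   0.55475687 -5.24591093] [ 0.61498958 -0.00994675  0.24840535] 0.035619036946057114
[301.3, 261.1] 0.59
[272.1, 248.6] 0.63
expected lens [ 0.44139588 -0.02818485  0.21      ] px T [313.54347687 258.16316455] S [261.90604569 181.70444662]
```

View pics/z4.png

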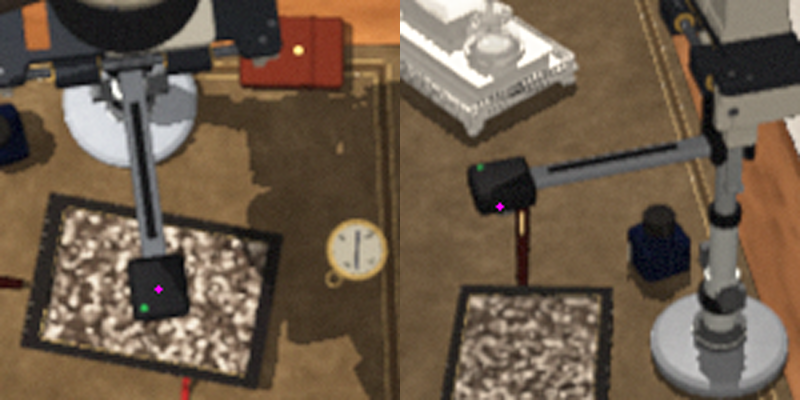

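Both tubes are visibly out, and the expected lens point falls on the underside of the housing in both views: (158,289) top, (500,207) side. I'll feel for the stop now.

>>> {"name": "jog_arm", "arguments": {"moves": [[[0, 0, -0.1], 0, 3.0], [[0, 0, -0.1], 0, 3.0], [[0, 0, 0], 0, 3.0], [[0, 0, 0], 0, 3.0]]}}

```text
time_s: 10.98
tcp_pos: [0.6148, -0.0099, 0.25]
eef_rot: [180.0, -0.1, -174.0]
contact_force: [1.8, 0.8, -11.2]
gripper_width: 0.0359
gripper_force: 35.0
```

The pull has risen sharply at 110 mm, so the second stop is reached. I'll settle and hand in.

>>> {"name": "jog_arm", "arguments": {"moves": [[[0, 0, 0], 0, 3.0], [[0, 0, 0], 0, 3.0], [[0, 0, 0], 0, 3.0], [[0, 0, 0], 0, 3.0]]}}

```text
time_s: 11.48
tcp_pos: [0.6148, -0.0099, 0.25]
eef_rot: [180.0, -0.1, -174.0]
contact_force: [2.1, 0.3, -15.3]
gripper_width: 0.0355
gripper_force: 35.0
```

Run:
```python
from h import *
s=get_state();print(s["contact_force"],s["tcp_pos"],s["gripper_width"],np.abs(s["qd"]).max())
print(close_job())
```

```text
[  2.08484104   0.2696205  -15.26507967] [ 0.61475205 -0.00992608  0.25004396] 0.035539475430841766 0.16484532081315456
the job is handed in; nothing more can be done
None
```

I handed the job in at about 11.5 s with the arm still holding the head steady at the second stop, 110 mm up, and the lens within about 10 mm of the notebook's middle; the notebook and small things looked undisturbed, but no verdict came back.

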